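# Set the load selector of a hardness tester and start the test

## Robot

A 7-joint arm with a two-finger parallel gripper is mounted at the origin on the work surface. World frame = base frame: x ahead of the robot, y to its left, z up, the work surface at z = 0. Lengths are in m, angles in degrees, forces in N, time in s.
With the tool pointing down it reaches from about 0.425 to 0.875 m from the base axis. Payload 4.7 kg.
Tool frame: the origin (TCP) lies midway between the tips of the shut fingers; the grasp point (between the pads) lies env.grip_point_offset behind it (env.grip_point_offset is the distance from the TCP to the grasp point, in m); z points along the fingers, y is the line along which they close (so a half turn about z gives the same grasp; the last joint's range is limited). The gripper opens to 87 mm and grips with 3 to 60 N. Pads are 19 mm wide; open, the fingers measure 117 mm over their backs; the gripper's body (75 mm by 190 mm) begins 51 mm behind the grasp point.
Start: joints at [65.38, 18.392, -4.016, 83.108, 1.295, 78.541, -3.26], TCP at [0.279, -0.587, 0.223] pointing down, gripper open.
Joint ranges: [-163.93, 163.93], [-17.29, 119.83], [-79.2, 71.16], [3.27, 140.29], [-89.18, 269.18], [5.43, 117.66], [-154.24, 154.24]. Speed limits (degrees/s): [147.25, 147.25, 180, 180, 180, 180, 180].

## Interface

Orientations are given as [roll, pitch, yaw] about the fixed x, y, z axes, in that order (R = Rz(yaw) Ry(pitch) Rx(roll)).
In Python, from cell import env gives the robot as it stands.
- The arm moves only by the shell command python3 -m creep 'ROWS' [FORCE]. ROWS is a JSON object of lists of equal length, an entry for each row: "translation": the shift along the tool's x, y, z in units of 0.08 m (1.0 is 0.08 m), a list of three; "turn": the turn, a rotation vector about the tool's x, y, z in units of 180 degrees (1.0 is 180 degrees), a list of three; "grip": the opening, from 0 (shut) to 1 (fully open). In form: {"translation": [[x, y, z], ...], "turn": [[ax, ay, az], ...], "grip": [grip, ...]}. A call has 1 to 5 rows; each row shifts and turns the commanded pose from where the row before left it, along the tool's axes as they then stand; what a row does not reach is not made up. A row lasts 1/8 s, in which the tool goes at most 62.5 mm and 10.7 degrees, less where a joint would pass 70% of its speed; a pose out of reach is approached as far as the arm can. A call with a number of a shift or a turn outside -1 to 1 is refused whole. A call with a gripper value outside its range is refused whole. The fingers move at their own pace and stop on an object; FORCE is the grip in N (left out, the last holds). Time passes only in rows, so rows that do not move let the fingers close. It gives the time, the measured TCP pose, the force, the opening and the grip force at its end, in the units of the state.
- env.get_obs(): the state, without advancing time (a new reading comes with each control period).
- env.read_camera(name): name is "scene" or "top"; returns a dict with "frame" (400x640x3 uint8, red, green, blue), "z_map" (400x640 float32, m along the optical axis (not along the pixel's ray), 0 where there is no reading), "K" (3x3 intrinsics, pixels), "D" ([k1, k2, p1, p2, k3] as OpenCV has them; the pictures are not rectified), "rvec" (rotation vector, rad) and "tvec" (3), from world to camera coordinates, as OpenCV has them. Camera axes: x right, y down, z forward; pixel columns grow to the right and rows downward; lengths in m; the calibration is good to about 2 mm. A picture is of the moment at which its call begins.
- env.sign_off(): hands the job in; it is judged then, once.
The state is a dict: "time_s": time; "qpos": joint angles; "joint_velocities": joint speeds; "effort": joint torques, N m; "tool_pos": TCP position; "tool_rot": TCP orientation; "force": force on the tool from outside, world axes, zero at the start; "wrist_torque": the same for the moment, N m; "grip_width": finger opening in m; "grasp_force": force on a finger pad.
Only numpy, scipy, OpenCV 4.12 (cv2) and the standard library are available. Lean on these libraries where they do the work, as an engineer would, in place of code of your own. Each camera call takes 0.05 s, during which the arm holds its last target. There are 200 camera calls.

## Task

Push the lever of the rotary load selector clockwise with a fingertip, counting the clicks, until it rests in its sixth position (the orange mark), without ever going past it, and take your finger away. Then press the green start button fully down and let it spring back. Only touch and push: do not pinch the lever, and leave the steel ring, the test block and the jar where they stand.

Things in the scene. Friction and masses are not known exactly. Their poses are not given: they have to be found in the camera images.
- console: White control box, fixed, 200 (x) x 310 (y) x 60 mm high, flat top; origin at the centre of its underside. In its frame the selector's axis is at x 0, y +55 mm, the start button at x -40, y -100 mm, a flat display at x +55, y -100 mm. Eight flat marks lie 83 mm from the selector's axis, 30 degrees apart: black dashes, the sixth an orange dot.
- selector (a joint): Angle of the load selector, rad, growing clockwise seen from above. Eight click positions 0.5236 rad (30 degrees) apart, the first at 0, the sixth (orange mark) at 2.618, with a stop at each end. It starts in one of the first four. About 4 to 8 N across the lever near its end starts a click; once past half-way between two positions it snaps on by itself into the next and stays there.
- selector_axis (a point): Point on the selector's vertical axis at the level of the console's top (60 mm above the bench). The round hub here is 40 mm in diameter, 38 mm high, on a disc of 60 mm diameter, 6 mm thick.
- selector_tip (a point): Point inside the black lever (white line on top), 60 mm from the axis, 22 mm above the console's top. The lever runs level from the hub to 70 mm from the axis, is 16 mm wide and spans 7 to 38 mm above the console's top; its upright sides can be pushed 30 to 65 mm from the axis. It points from selector_axis to here.
- mark6 (a point): Centre of the orange dot (18 mm, flat on the console's top) that marks the sixth position; the lever points at it when set.
- start (a joint): Travel of the green start button, m: 0 up, 0.006 fully down, pressed straight down; sprung, fully down takes about 5 N. Pressed counts from 0.0048.
- start_top (a point): Centre of the top face of the green start button (30 mm diameter, 22 mm above the console's top when up, in a grey housing of 46 mm diameter, 12 mm high, fixed on the console); it moves down with the button.
- ring_mid (a point): Centre (half-way up) of a loose machined steel ring, 64 mm outside, 26 mm bore, 28 mm high, lying flat on the bench to the left of the console. Leave alone.
- test_block_center (a point): Centre (half-way up) of a loose aluminium-coloured hardness test block, 60 mm diameter, 15 mm thick, on the bench to the right of the console. Leave alone.
- jar_mid (a point): Centre (half-way up) of a loose amber glass jar with a red cap, 44 mm diameter, 60 mm high, on the bench to the right of the console. Leave alone.

How it is judged (in metres and radians):
On the way, in this order (a step that is already met when the one before it is completed fails the run):
1. the selector rests in its sixth position and nothing touches it (value of joint selector between 2.5 and 2.74 rad and contact force between each of the arm, the fingers and selector below 0.3 N), for 0.2 s.
2. the start button is fully down (value of joint start above 0.0048 m), for 0.05 s.
At the end, for the whole second after the job is handed in: The selector is at rest in its sixth position (2.62 rad within 0.12), the start button is up again (within 1 mm), and ring, test block and jar are within 20 mm of where they stood (value of joint selector between 2.5 and 2.74 rad and velocity of joint selector between -0.05 and 0.05 rad/s and value of joint start below 0.001 m and distance of each of ring_mid, test_block_center, jar_mid from where it was at the start of the episode below 0.02 m); the robot touches nothing.
It fails at once if the selector goes past the sixth position, to the crest before the seventh (value of joint selector above 2.85 rad).
It fails at once if the start button is pressed (over 3 mm) while the selector is not in the sixth position (value of joint start above 0.003 m and not (value of joint selector between 2.5 and 2.74 rad)).
It fails at once if the lever is pinched: fingers press on both of its sides at once (contact force between the fingers and selector_c0 above 1 N and contact force between the fingers and selector_c1 above 1 N).
It fails at once if the ring, the test block or the jar is moved more than 20 mm or lifted (not (distance of each of ring_mid, test_block_center, jar_mid from where it was at the start of the episode below 0.02 m)).
It also fails if it takes over 61 s, if anything falls off the work surface, if the arm or the gripper's body presses on something with over 40 N, if the wrist force passes 120 N, or if a joint passes its speed limit or range.

## Working session

There is one attempt and no reset: what is moved stays moved. The work goes in short steps, Python scripts to look and compute and a shell command to move; the robot and the scene stay as the last step left them, time stands still between calls to the robot, and variables do not carry over. Pictures are saved under pics/ and viewed, at most 10 in all, crops included, and the job is handed in when it is done.

```bash
mkdir -p pics
python3 - <<'E'
from cell import env
import cv2,numpy as np
o=env.get_obs()
print({k:np.round(v,3).tolist() for k,v in o.items()}, env.grip_point_offset)
for n in("scene","top"):
    c=env.read_camera(n); cv2.imwrite(f"pics/{n}0.png",c["frame"][:,:,::-1]); np.savez(f"{n}0.npz",**c)
    R=cv2.Rodrigues(c["rvec"])[0]; print(n,(-R.T@np.ravel(c["tvec"])).round(3),R[2].round(2))
E
```

```text
{'time_s': 0.0, 'qpos': [65.381, 18.438, -4.015, 83.177, 1.296, 78.54, -3.26], 'joint_velocities': [-0.0, -0.014, 0.049, 0.029, 0.065, 0.049, 0.012], 'effort': [-0.001, -49.129, -0.404, -31.252, -0.064, 0.044, 0.0], 'tool_pos': [0.279, -0.587, 0.221], 'tool_rot': [-179.891, 0.007, 25.428], 'force': [-0.515, 0.379, 0.14], 'wrist_torque': [0.015, -0.026, 0.056], 'grasp_force': 0.0, 'grip_width': 0.087} 0.0187
scene [ 1.016 -0.222  0.659] [-0.58  0.3  -0.76]
top [0.442 0.037 1.181] [ 0.11 -0.   -0.99]
```

View pics/top0.png

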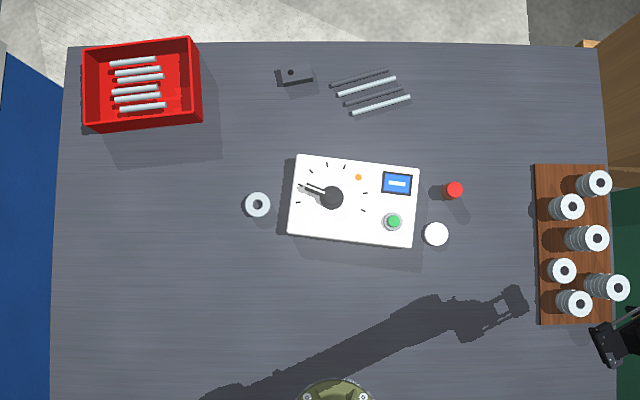

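View pics/scene0.png

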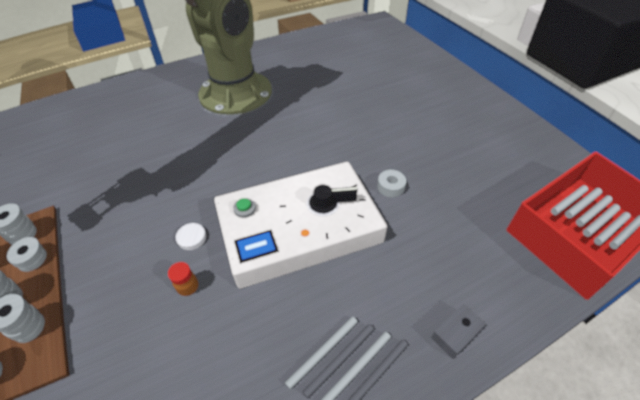

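The top view shows the hub at about (333,198), the lever pointing left to about (302,186), the orange dot at (358,178) and the green button at (393,222). The scene view agrees with this. Next I measure them.

```bash
cat > h.py <<'E'
import cv2,numpy as np
def ray(c,uv,z):
    R=cv2.Rodrigues(c["rvec"])[0]; t=np.ravel(c["tvec"]); o=-R.T@t
    p=cv2.undistortPoints(np.float64([[uv]]),c["K"],c["D"])[0,0]; d=R.T@np.r_[p,1]
    return o+d*(z-o[2])/d[2]
def blobs(c,lo,hi,box=(0,640,0,400),amin=12):
    h=cv2.cvtColor(c["frame"],cv2.COLOR_RGB2HSV); m=cv2.inRange(h,lo,hi)
    k=np.zeros_like(m); x0,x1,y0,y1=box; k[y0:y1,x0:x1]=255
    n,_,s,ce=cv2.connectedComponentsWithStats(m&k)
    return sorted([(int(s[i,4]),ce[i]) for i in range(1,n) if s[i,4]>=amin],key=lambda a:-a[0])
def lever(c,ax,mk6):
    # lever top (98 mm): dark pixels 30..68 mm from the axis, height from the depth image
    h=cv2.cvtColor(c["frame"],cv2.COLOR_RGB2HSV); 
    R=cv2.Rodrigues(c["rvec"])[0]; t=np.ravel(c["tvec"])
    v,u=np.nonzero(c["z_map"]>0); z=c["z_map"][v,u]
    p=cv2.undistortPoints(np.float64(np.c_[u,v])[:,None],c["K"],c["D"])[:,0]
    P=(np.c_[p,np.ones(len(p))]*z[:,None]-t)@R
    d=P[:,:2]-ax[:2]; r=np.hypot(*d.T); s=(r>.028)&(r<.07)&(P[:,2]>.085)&(P[:,2]<.105)
    m=d[s].mean(0); return s.sum(),np.degrees(np.arctan2(m[1],m[0]))
E
python3 - <<'E'
from h import *
cs={n:dict(np.load(n+"0.npz")) for n in("scene","top")}
for n,c in cs.items():
    box={"top":(280,430,145,255),"scene":(205,395,155,290)}[n]
    o=blobs(c,(8,120,120),(22,255,255),box)[0]; g=blobs(c,(45,90,50),(85,255,255),box)[0]
    d=blobs(c,(100,120,60),(125,255,255),box)[0]
    O,G,D=ray(c,o[1],.06),ray(c,g[1],.081),ray(c,d[1],.06)
    print(n,[x[0] for x in(o,g,d)],O.round(4),G.round(4),D.round(4))
    # console frame: display-button = +x (0.095)
    ex=(D-G)[:2]; L=np.linalg.norm(ex); ex/=L; ey=np.array([-ex[1],ex[0]])
    org=(D[:2]+G[:2])/2-ex*.0075+ey*.1; A=org+ey*.055
    print(" yaw",np.degrees(np.arctan2(ex[1],ex[0])),"L",L,"org",org,"axis",A,"r6",np.linalg.norm(O[:2]-A))
    a6=np.degrees(np.arctan2(*(O[:2]-A)[::-1])); print(" a6",a6,"lever",lever(c,A,O))
    bl=blobs(c,(0,0,0),(180,255,50),box); print([(b[0],b[1].round(0).tolist(),ray(c,b[1],.06)[:2].round(3).tolist()) for b in bl[:10]])
E
```

```text
scene [28, 131, 598] [ 0.6142 -0.0563  0.06  ] [ 0.5091 -0.1403  0.081 ] [ 0.5988 -0.1517  0.06  ]
 yaw -7.276995995512823 L 0.0903956461092516 org [ 0.55919666 -0.04583537] axis [0.56616331 0.00872163] r6 0.08085671494327179
 a6 -53.5672357149882 lever (np.int64(193), np.float64(64.40288210074931))
[(659, [329.0, 198.0], [0.559, 0.027])]
top [30, 108, 375] [ 0.617 -0.056  0.06 ] [ 0.5066 -0.1393  0.081 ] [ 0.602  -0.1518  0.06  ]
 yaw -7.487839742509348 L 0.09624660614235304 org [ 0.55992571 -0.04541875] axis [0.56709307 0.00911224] r6 0.08204010424666955
 a6 -52.541413891822344 lever (np.int64(123), np.float64(68.73987919130195))
[]
```

The button, display and orange dot agree between the two views, and the orange dot is about 82 mm from the axis (83 mm expected). The lever is 120° before the orange mark, so it stands in position 2 and needs 4 clicks. I'll shut the fingers and work out the approach rows.

```bash
cat >> h.py <<'E'
from scipy.spatial.transform import Rotation as Ro
AX=np.array([.567,.009])
def polar(a,r=.048,back=.0175):   # tcp xy and yaw with the finger's face on a lever at angle a
    a=np.radians(a); e=np.array([np.cos(a),np.sin(a)]); t=np.array([e[1],-e[0]])
    return AX+r*e-back*t, np.degrees(a)+90
def plan(o,pos,yaw,n):
    q=Ro.from_euler("xyz",o["tool_rot"],degrees=True); g=Ro.from_euler("xyz",[180,0,yaw],degrees=True)
    w=(q.inv()*g).as_rotvec()/n; d=(np.array(pos)-o["tool_pos"])/n
    for i in range(n):
        print(np.round(q.inv().apply(d)/.08,2).tolist(),np.round(w/np.pi,3).tolist()); q=q*Ro.from_rotvec(w)
E
python3 - <<'E'
from h import *; from cell import env
p,y=polar(87.5); print(p,y); plan(env.get_obs(),[*p,.2],y,15)
E
```

```text
[0.55161039 0.05771765] 177.5
[0.44, -0.39, 0.02] [-0.0, -0.0, -0.056]
[0.5, -0.3, 0.02] [-0.0, -0.0, -0.056]
[0.54, -0.21, 0.02] [-0.0, -0.0, -0.056]
[0.57, -0.11, 0.02] [-0.0, -0.0, -0.056]
[0.58, -0.01, 0.02] [-0.0, -0.0, -0.056]
[0.58, 0.09, 0.02] [-0.0, -0.0, -0.056]
[0.55, 0.19, 0.02] [-0.0, -0.0, -0.056]
[0.51, 0.29, 0.02] [-0.0, -0.0, -0.056]
[0.45, 0.37, 0.02] [-0.0, -0.0, -0.056]
[0.38, 0.44, 0.02] [-0.0, -0.0, -0.056]
[0.29, 0.5, 0.02] [-0.0, -0.0, -0.056]
[0.2, 0.55, 0.02] [-0.0, -0.0, -0.056]
[0.1, 0.57, 0.02] [-0.0, -0.0, -0.056]
[-0.0, 0.58, 0.02] [-0.0, -0.0, -0.056]
[-0.1, 0.57, 0.02] [-0.0, -0.0, -0.056]
```

```bash
python3 -m creep '{"translation":[[0.44,-0.39,0.02],[0.5,-0.3,0.02],[0.54,-0.21,0.02],[0.57,-0.11,0.02],[0.58,-0.01,0.02]],"turn":[[0,0,-0.056],[0,0,-0.056],[0,0,-0.056],[0,0,-0.056],[0,0,-0.056]],"grip":[0,0,0,0,0]}' 10
python3 -m creep '{"translation":[[0.58,0.09,0.02],[0.55,0.19,0.02],[0.51,0.29,0.02],[0.45,0.37,0.02],[0.38,0.44,0.02]],"turn":[[0,0,-0.056],[0,0,-0.056],[0,0,-0.056],[0,0,-0.056],[0,0,-0.056]],"grip":[0,0,0,0,0]}'
python3 - <<'E'
from h import *; from cell import env
p,y=polar(87.5); plan(env.get_obs(),[*p,.2],y,5)
E
```

```text
time_s: 0.72
tool_pos: [0.3714, -0.3715, 0.2142]
tool_rot: [-180.0, -0.0, 76.2]
force: [0.6, 0.2, -0.3]
grip_width: 0.045
grasp_force: 0.0
time_s: 1.35
tool_pos: [0.4634, -0.157, 0.2063]
tool_rot: [-180.0, -0.0, 126.6]
force: [0.3, -0.9, 0.2]
grip_width: 0.0016
grasp_force: 0.0
[0.3, 0.5, 0.02] [-0.0, -0.0, -0.057]
[0.21, 0.54, 0.02] [-0.0, -0.0, -0.057]
[0.11, 0.57, 0.02] [-0.0, -0.0, -0.057]
[0.01, 0.58, 0.02] [-0.0, -0.0, -0.057]
[-0.1, 0.57, 0.02] [-0.0, -0.0, -0.057]
```

```bash
python3 -m creep '{"translation":[[0.3,0.5,0.02],[0.21,0.54,0.02],[0.11,0.57,0.02],[0.01,0.58,0.02],[-0.1,0.57,0.02]],"turn":[[0,0,-0.057],[0,0,-0.057],[0,0,-0.057],[0,0,-0.057],[0,0,-0.057]],"grip":[0,0,0,0,0]}'
python3 -m creep '{"translation":[[0,0,0]],"turn":[[0,0,0]],"grip":[0]}'
python3 - <<'E'
from h import *; from cell import env
p,y=polar(87.5); plan(env.get_obs(),[*p,.078],y,4)
for n in("scene","top"):
    c=env.read_camera(n); print(n,lever(c,AX,0)); cv2.imwrite(f"pics/{n}1.png",c["frame"][:,:,::-1])
E
```

```text
time_s: 1.98
tool_pos: [0.5519, 0.0573, 0.1982]
tool_rot: [-180.0, -0.0, 177.8]
force: [0.4, -0.7, 0.3]
grip_width: 0.0002
grasp_force: 0.0
time_s: 2.1
tool_pos: [0.5517, 0.061, 0.1981]
tool_rot: [179.8, -0.0, 178.0]
force: [-0.1, 0.2, -0.3]
grip_width: 0.0005
grasp_force: 0.0
[-0.0, -0.01, 0.38] [0.0, -0.0, 0.001]
[-0.0, -0.01, 0.38] [0.0, -0.0, 0.001]
[-0.0, -0.01, 0.38] [0.0, -0.0, 0.001]
[-0.0, -0.01, 0.38] [0.0, -0.0, 0.001]
scene (np.int64(191), np.float64(65.24637163227715))
top (np.int64(0), np.float64(nan))h.py:19: RuntimeWarning: Mean of empty slice.
  m=d[s].mean(0); return s.sum(),np.degrees(np.arctan2(m[1],m[0]))
  ret = um.true_divide(
```

View pics/scene1.png

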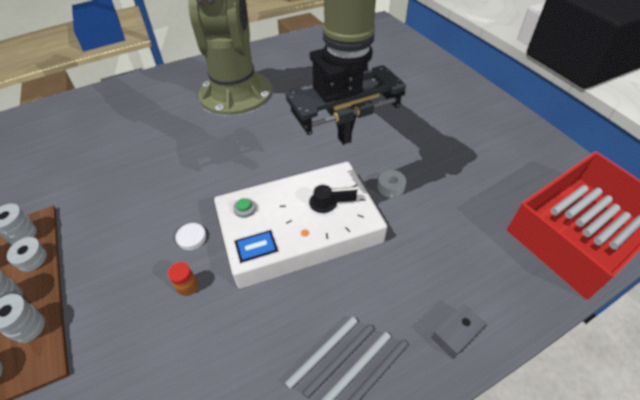

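The scene view shows the fingertip at (345,138), high above the console and behind the lever at (348,196). The approach is clear, so I descend.

```bash
python3 -m creep '{"translation":[[0,-0.04,0.38],[0,0,0.38],[0,0,0.38],[0,0,0.36],[0,0,0]],"turn":[[0,0,0.001],[0,0,0.001],[0,0,0],[0,0,0],[0,0,0]],"grip":[0,0,0,0,0]}'
python3 -m creep '{"translation":[[-0.108,0.029,0],[-0.054,0.014,0],[0,0,0]],"turn":[[0,0,0.056],[0,0,0.028],[0,0,0]],"grip":[0,0,0]}'
```

```text
time_s: 2.82
tool_pos: [0.5494, 0.0506, 0.0764]
tool_rot: [-179.9, -0.3, 177.0]
force: [0.1, -0.2, 0.3]
grip_width: 0.0003
grasp_force: 0.0
time_s: 3.2
tool_pos: [0.5629, 0.054, 0.0793]
tool_rot: [-179.8, -0.2, 161.9]
force: [-6.0, -0.5, 1.9]
grip_width: 0.0003
grasp_force: 2.5
```

```bash
python3 -m creep '{"translation":[[-0.08,0.04,0],[-0.08,0.04,0],[0,0,0]],"turn":[[0,0,0.042],[0,0,0.042],[0,0,0]],"grip":[0,0,0]}'
cat >> h.py <<'E'
def st(o):
    a=o["tool_rot"][2]-90; e=np.array([np.cos(np.radians(a)),np.sin(np.radians(a))]); d=np.array(o["tool_pos"][:2])-AX
    print("a_f",round(a,1),"r",round(d@e*1e3,1),"back",round(-(d@[e[1],-e[0]])*1e3,1),"z",np.round(o["tool_pos"][2],4),"F",np.round(o["force"],1))
E
python3 - <<'E'
from h import *; from cell import env
st(env.get_obs())
c=env.read_camera("scene"); print(lever(c,AX,0)); cv2.imwrite("pics/s2.png",cv2.resize(c["frame"][100:300,200:440,::-1],None,fx=3,fy=3))
E
```

```text
time_s: 3.58
tool_pos: [0.5801, 0.0552, 0.0799]
tool_rot: [180.0, 0.1, 146.9]
force: [0.5, 0.2, -0.8]
grip_width: 0.0004
grasp_force: 0.0
a_f 56.9 r 45.9 back 14.2 z 0.0799 F [ 0.5  0.2 -0.8]
(np.int64(254), np.float64(40.78884939307747))
```

View pics/s2.png

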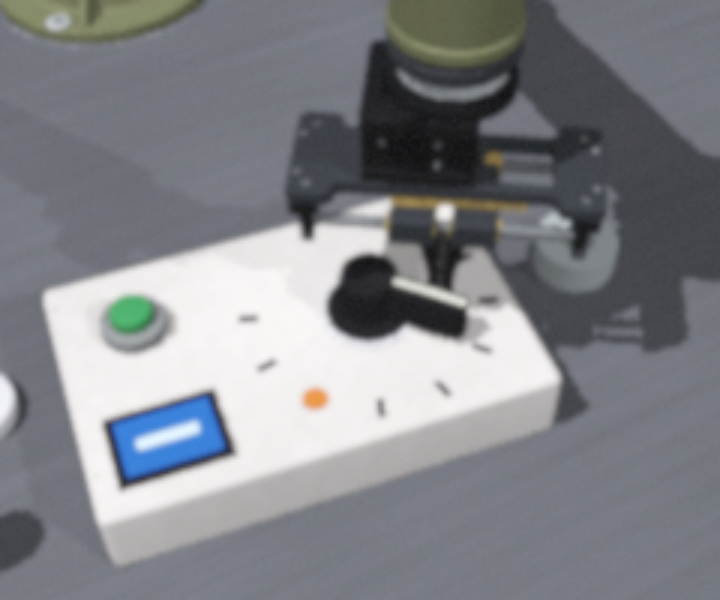

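The lever now points at mark 3 (crop (483,348)) and the finger is free behind it. Next is one more 32° arc.

```bash
python3 -m creep '{"translation":[[-0.105,0.025,0],[-0.105,0.025,0],[-0.105,0.025,0],[-0.02,0.005,0],[0,0,0]],"turn":[[0,0,0.056],[0,0,0.056],[0,0,0.056],[0,0,0.01],[0,0,0]],"grip":[0,0,0,0,0]}'
python3 - <<'E'
from h import *; from cell import env
st(env.get_obs())
c=env.read_camera("scene"); print(lever(c,AX,0)); cv2.imwrite("pics/s3.png",cv2.resize(c["frame"][100:300,200:440,::-1],None,fx=3,fy=3))
E
```

```text
time_s: 4.25
tool_pos: [0.603, 0.0414, 0.0792]
tool_rot: [179.9, 0.1, 115.0]
force: [-0.5, -0.2, -0.1]
grip_width: 0.0003
grasp_force: 0.0
a_f 25.0 r 46.3 back 14.2 z 0.0792 F [-0.5 -0.2 -0.1]
(np.int64(283), np.float64(13.530342215323715))
```

View pics/s3.png

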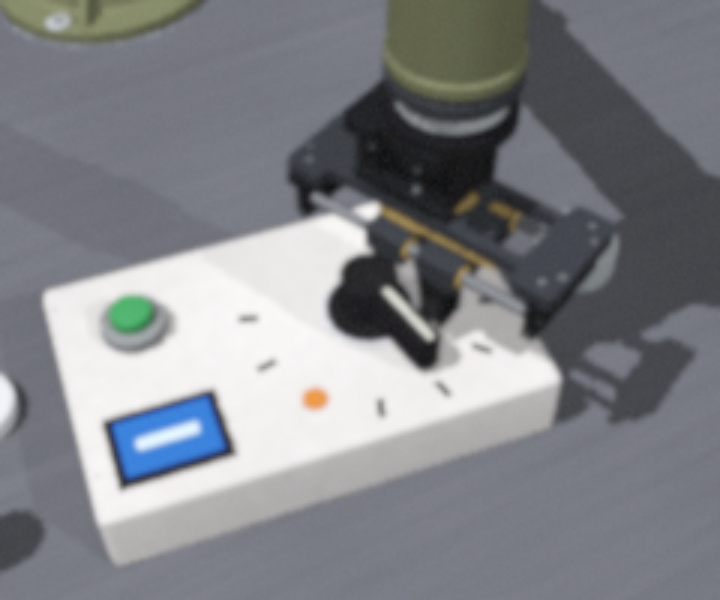

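The lever now points at mark 4 (443,388). Next comes 30° more, to position 5.

```bash
python3 -m creep '{"translation":[[-0.105,0.025,0],[-0.105,0.025,0],[-0.105,0.025,0],[0,0,0]],"turn":[[0,0,0.056],[0,0,0.056],[0,0,0.056],[0,0,0]],"grip":[0,0,0,0]}'
python3 - <<'E'
from h import *; from cell import env
st(env.get_obs())
c=env.read_camera("scene"); print(lever(c,AX,0)); cv2.imwrite("pics/s4.png",cv2.resize(c["frame"][100:300,200:440,::-1],None,fx=3,fy=3))
E
```

```text
time_s: 4.8
tool_pos: [0.6147, 0.0189, 0.0787]
tool_rot: [180.0, 0.0, 84.8]
force: [0.4, 0.1, 0.3]
grip_width: 0.0004
grasp_force: 0.0
a_f -5.2 r 46.6 back 14.2 z 0.0787 F [0.4 0.1 0.3]
(np.int64(189), np.float64(-14.770842538880814))
```

View pics/s4.png

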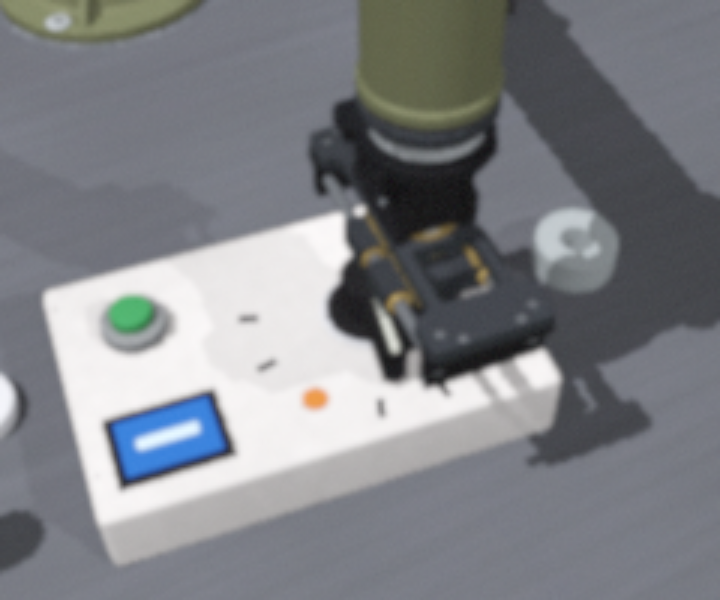

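The lever now points at mark 5 (380,407). For the last click I go more gently.

```bash
python3 -m creep '{"translation":[[-0.105,0.025,0],[-0.105,0.025,0],[-0.05,0.012,0],[-0.045,0.011,0],[0,0,0]],"turn":[[0,0,0.056],[0,0,0.056],[0,0,0.028],[0,0,0.025],[0,0,0]],"grip":[0,0,0,0,0]}'
python3 - <<'E'
from h import *; from cell import env
st(env.get_obs())
c=env.read_camera("scene"); print(lever(c,AX,0)); cv2.imwrite("pics/s5.png",cv2.resize(c["frame"][100:300,200:440,::-1],None,fx=3,fy=3))
E
```

```text
time_s: 5.48
tool_pos: [0.6135, -0.0057, 0.0787]
tool_rot: [180.0, 0.0, 55.2]
force: [-0.1, 0.5, 0.4]
grip_width: 0.0003
grasp_force: 0.0
a_f -34.8 r 46.6 back 14.5 z 0.0787 F [-0.1  0.5  0.4]
(np.int64(0), np.float64(nan))h.py:19: RuntimeWarning: Mean of empty slice.
  m=d[s].mean(0); return s.sum(),np.degrees(np.arctan2(m[1],m[0]))
  ret = um.true_divide(
```

View pics/s5.png

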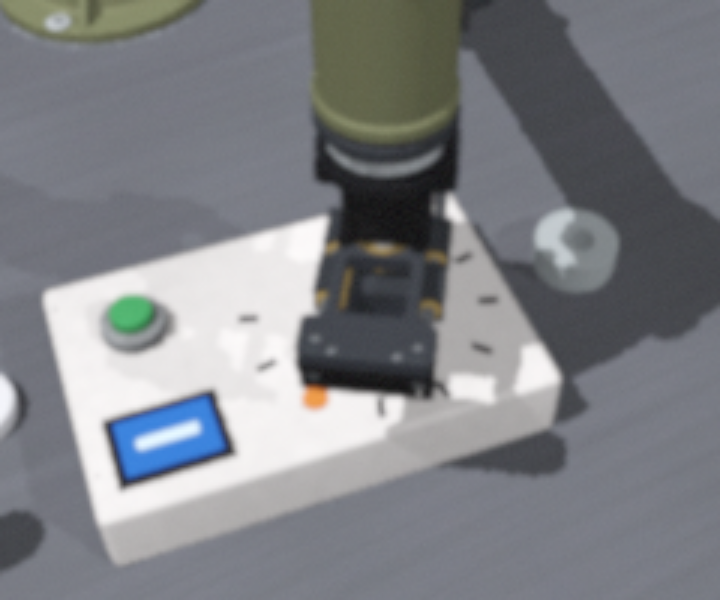

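The gripper hides the lever in this view, but the contact force is about zero. I back off, rise, and plan the move to the button, then look again.

```bash
python3 -m creep '{"translation":[[0.15,0,0],[0,0,-0.5],[0,0,-0.6],[0,0,-0.4],[0,0,0]],"turn":[[0,0,0],[0,0,0],[0,0,0],[0,0,0],[0,0,0]],"grip":[0,0,0,0,0]}'
python3 - <<'E'
from h import *; from cell import env
o=env.get_obs(); st(o); plan(o,[.508,-.140,.18],o["tool_rot"][2],4)
for n in("scene","top"):
    c=env.read_camera(n); print(lever(c,AX,0))
E
```

```text
time_s: 6.15
tool_pos: [0.6226, 0.0055, 0.202]
tool_rot: [179.7, -0.2, 55.1]
force: [0.9, 1.2, -1.4]
grip_width: 0.0007
grasp_force: 0.0
a_f -34.9 r 47.5 back 29.0 z 0.202 F [ 0.9  1.2 -1.4]
[-0.58, -0.03, 0.07] [0.0, -0.0, -0.0]
[-0.58, -0.03, 0.07] [0.0, -0.0, -0.0]
[-0.58, -0.03, 0.07] [0.0, -0.0, -0.0]
[-0.58, -0.03, 0.07] [0.0, -0.0, -0.0]
(np.int64(182), np.float64(-41.304201634837966))
(np.int64(0), np.float64(nan))h.py:19: RuntimeWarning: Mean of empty slice.
  m=d[s].mean(0); return s.sum(),np.degrees(np.arctan2(m[1],m[0]))
  ret = um.true_divide(
```

```bash
python3 -m creep '{"translation":[[-0.58,-0.03,0.07],[-0.58,-0.03,0.07],[-0.58,-0.03,0.07],[-0.58,-0.03,0.07],[0,0,0]],"turn":[[0,0,0],[0,0,0],[0,0,0],[0,0,0],[0,0,0]],"grip":[0,0,0,0,0]}'
python3 - <<'E'
from h import *; from cell import env
o=env.get_obs(); plan(o,[.508,-.140,.09],o["tool_rot"][2],3)
for n in("scene","top"):
    c=env.read_camera(n); print(lever(c,AX,0))
    if n=="scene": cv2.imwrite("pics/s6.png",cv2.resize(c["frame"][100:300,200:440,::-1],None,fx=3,fy=3))
E
```

```text
time_s: 6.88
tool_pos: [0.5023, -0.1456, 0.1738]
tool_rot: [-179.8, 0.2, 54.6]
force: [0.7, 0.0, -0.5]
grip_width: 0.0005
grasp_force: 0.0
[0.03, 0.01, 0.35] [-0.0, 0.0, -0.0]
[0.03, 0.01, 0.35] [-0.0, 0.0, -0.0]
[0.03, 0.01, 0.35] [-0.0, 0.0, -0.0]
(np.int64(182), np.float64(-41.18146661573617))
(np.int64(119), np.float64(-41.304322445871584))
```

View pics/s6.png

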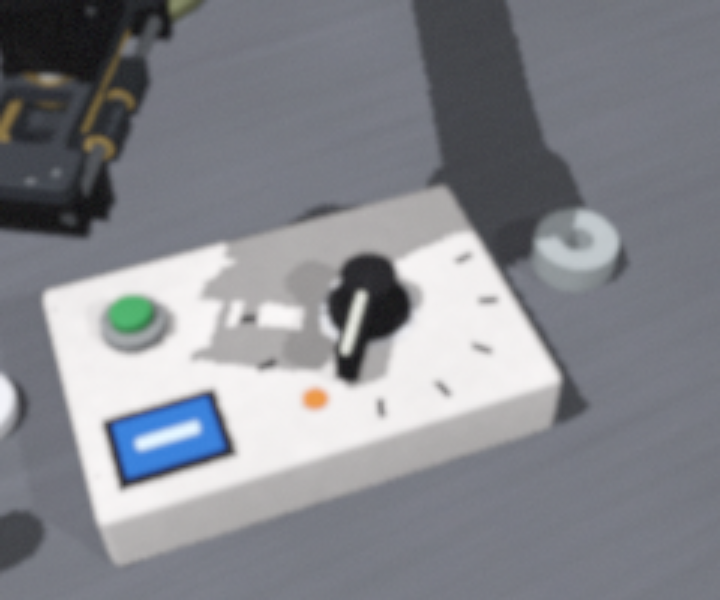

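The white line runs from (362,293) to (347,352), which looks short of the orange dot at (315,398), and both depth estimates say about −41°. I measure the white line's direction in both views, with the first pictures for comparison.

```bash
cat >> h.py <<'E'
def line(c):   # white line on lever top: bright pixels whose ray at z=.098 lies 15..70 mm from axis and whose depth agrees
    f=c["frame"]; R=cv2.Rodrigues(c["rvec"])[0]; t=np.ravel(c["tvec"])
    v,u=np.nonzero(c["z_map"]>0); z=c["z_map"][v,u]
    p=cv2.undistortPoints(np.float64(np.c_[u,v])[:,None],c["K"],c["D"])[:,0]
    P=(np.c_[p,np.ones(len(p))]*z[:,None]-t)@R
    r=np.hypot(*(P[:,:2]-AX).T); s=(r<.078)&(P[:,2]>.088)&(P[:,2]<.108)
    Q=np.array([ray(c,(a,b),.098)[:2] for a,b in zip(u[s],v[s])]); w=f[v[s],u[s]].max(1).astype(float)
    r=np.hypot(*(Q-AX).T); d=w<70; hub=Q[(r<.026)]
    L=Q[w>110]; vx,vy,x0,y0=cv2.fitLine(np.float32(L*1000),cv2.DIST_L2,0,.01,.01).ravel()
    if np.dot([vx,vy],[x0/1e3-AX[0],y0/1e3-AX[1]])<0: vx,vy=-vx,-vy
    print(len(L),"line angle",np.degrees(np.arctan2(vy,vx)).round(1),"mid",x0.round(1),y0.round(1),"hub",hub.mean(0).round(4),"far",Q[np.argmax(r)].round(4))
E
python3 - <<'E'
from h import *; from cell import env
for n in("scene","top"):
    print(n); line(dict(np.load(n+"0.npz"))); c=env.read_camera(n); line(c); np.savez(n+"7.npz",**c)
E
```

```text
scene
121 line angle 60.3 mid 574.8 40.8 hub [0.5699 0.0084] far [0.5925 0.0724]
125 line angle -38.4 mid 592.5 -15.7 hub [0.5684 0.0061] far [ 0.6234 -0.0414]
top
91 line angle 66.5 mid 583.6 47.9 hub [0.567 0.01 ] far [0.5937 0.0728]
96 line angle -40.2 mid 600.8 -20.3 hub [0.5676 0.0071] far [ 0.6202 -0.037 ]
```

The lever stands at about −41°, which is 11° short of mark 6 at −52.5° and just past the crest, so it didn't settle. I go back and nudge it further.

```bash
python3 -m creep '{"translation":[[0.59,0.02,-0.07],[0.58,0.03,-0.07],[0.58,0.03,-0.07],[0.58,0.03,-0.07],[0,0,0]],"turn":[[0,0,0],[0,0,0],[0,0,0],[0,0,0],[0,0,0]],"grip":[0,0,0,0,0]}'
python3 - <<'E'
from h import *; from cell import env
o=env.get_obs(); st(o); p,y=polar(-32,.047,.026); plan(o,[*p,.079],y,4)
E
```

```text
time_s: 7.7
tool_pos: [0.6218, 0.0129, 0.1983]
tool_rot: [-179.9, -0.2, 55.5]
force: [-0.2, 0.2, -0.7]
grip_width: 0.0006
grasp_force: 0.0
a_f -34.5 r 43.0 back 34.2 z 0.1983 F [-0.2  0.2 -0.7]
[-0.02, 0.01, 0.37] [-0.0, -0.0, -0.003]
[-0.02, 0.01, 0.37] [-0.0, -0.0, -0.003]
[-0.02, 0.01, 0.37] [-0.0, -0.0, -0.003]
[-0.02, 0.01, 0.37] [-0.0, -0.0, -0.003]
```

Run:
```python
from h import *; from cell import env
o=env.get_obs(); p,y=polar(-50,.047,.036); plan(o,[*p,.079],y,4)
```

```text
[-0.04, 0.04, 0.37] [-0.0, -0.0, 0.022]
[-0.04, 0.04, 0.37] [-0.0, -0.0, 0.022]
[-0.03, 0.04, 0.37] [-0.0, -0.0, 0.022]
[-0.03, 0.04, 0.37] [-0.0, -0.0, 0.022]
```

```bash
python3 -m creep '{"translation":[[-0.04,0.04,0.37],[-0.04,0.04,0.37],[-0.03,0.04,0.37],[-0.03,0.04,0.37],[0,0,0]],"turn":[[0,0,0.022],[0,0,0.022],[0,0,0.022],[0,0,0.022],[0,0,0]],"grip":[0,0,0,0,0]}'
python3 -c "
from h import *; from cell import env
st(env.get_obs())"
```

```text
time_s: 8.32
tool_pos: [0.6201, -0.0114, 0.0772]
tool_rot: [-179.8, 0.3, 39.2]
force: [-0.5, -0.6, 0.2]
grip_width: 0.0006
grasp_force: 0.0
a_f -50.8 r 49.4 back 28.3 z 0.0772 F [-0.5 -0.6  0.2]
```

```bash
python3 -m creep '{"translation":[[-0.04,0,0],[-0.03,0,0],[0,0,0]],"turn":[[0,0,0],[0,0,0],[0,0,0]],"grip":[0,0,0]}'
python3 -c "
from h import *; from cell import env
st(env.get_obs())"
```

```text
time_s: 8.7
tool_pos: [0.6188, -0.0149, 0.0814]
tool_rot: [179.9, -0.1, 39.1]
force: [0.4, 0.1, -0.1]
grip_width: 0.0005
grasp_force: 0.0
a_f -50.9 r 51.2 back 25.1 z 0.0814 F [ 0.4  0.1 -0.1]
```

```bash
python3 -m creep '{"translation":[[-0.03,0,0],[-0.03,0,0],[-0.03,0,0],[0,0,0]],"turn":[[0,0,0],[0,0,0],[0,0,0],[0,0,0]],"grip":[0,0,0,0]}'
python3 -c "
from h import *; from cell import env
st(env.get_obs())"
```

```text
time_s: 9.2
tool_pos: [0.6124, -0.0195, 0.0801]
tool_rot: [180.0, 0.0, 39.1]
force: [0.0, 0.3, 0.2]
grip_width: 0.0005
grasp_force: 0.0
a_f -50.9 r 50.8 back 17.3 z 0.0801 F [0.  0.3 0.2]
```

The finger face is now flush at −51°, with no force on it. I back away, rise and measure again.

```bash
python3 -m creep '{"translation":[[0.15,0,0],[0,0,-0.6],[0,0,-0.7],[-0.35,-0.1,-0.1],[0,0,0]],"turn":[[0,0,0],[0,0,0],[0,0,0],[0,0,0],[0,0,0]],"grip":[0,0,0,0,0]}'
python3 - <<'E'
from h import *; from cell import env
o=env.get_obs(); st(o); plan(o,[.508,-.140,.17],o["tool_rot"][2],4)
c=env.read_camera("scene"); print(lever(c,AX,0)); line(c)
E
```

```text
time_s: 9.82
tool_pos: [0.5956, -0.0235, 0.1938]
tool_rot: [179.9, -0.1, 39.1]
force: [-0.1, -0.9, -0.3]
grip_width: 0.0008
grasp_force: 0.0
a_f -50.9 r 43.2 back 1.7 z 0.1938 F [-0.1 -0.9 -0.3]
[-0.44, 0.11, 0.07] [0.0, -0.0, -0.0]
[-0.44, 0.11, 0.07] [0.0, -0.0, -0.0]
[-0.44, 0.11, 0.07] [0.0, -0.0, -0.0]
[-0.44, 0.11, 0.07] [0.0, -0.0, -0.0]
(np.int64(193), np.float64(-52.70598671930623))
152 line angle -50.2 mid 583.9 -19.8 hub [0.569  0.0064] far [ 0.613  -0.0508]
```

The lever now measures −52.7°, on mark 6. I move over the button and check with the top camera too.

```bash
python3 -m creep '{"translation":[[-0.44,0.11,0.07],[-0.44,0.11,0.07],[-0.44,0.11,0.07],[-0.44,0.11,0.07],[0,0,0]],"turn":[[0,0,0],[0,0,0],[0,0,0],[0,0,0],[0,0,0]],"grip":[0,0,0,0,0]}'
python3 - <<'E'
from h import *; from cell import env
o=env.get_obs(); plan(o,[.508,-.140,.092],o["tool_rot"][2],3)
for n in("scene","top"):
    c=env.read_camera(n); print(lever(c,AX,0)); line(c)
    if n=="scene": cv2.imwrite("pics/s8.png",cv2.resize(c["frame"][100:300,200:440,::-1],None,fx=3,fy=3))
E
```

```text
time_s: 10.5
tool_pos: [0.5067, -0.1416, 0.1683]
tool_rot: [-179.9, 0.1, 38.9]
force: [0.1, 0.8, 0.2]
grip_width: 0.0006
grasp_force: 0.0
[0.01, -0.0, 0.32] [-0.0, 0.0, -0.0]
[0.01, -0.0, 0.32] [-0.0, 0.0, -0.0]
[0.01, -0.0, 0.32] [-0.0, 0.0, -0.0]
(np.int64(195), np.float64(-52.7496638386235))
137 line angle -52.3 mid 587.9 -23.7 hub [0.5688 0.0062] far [ 0.6169 -0.0486]
(np.int64(121), np.float64(-53.683067557635766))
100 line angle -53.0 mid 594.5 -27.1 hub [0.567  0.0073] far [ 0.6106 -0.0465]
```

View pics/s8.png

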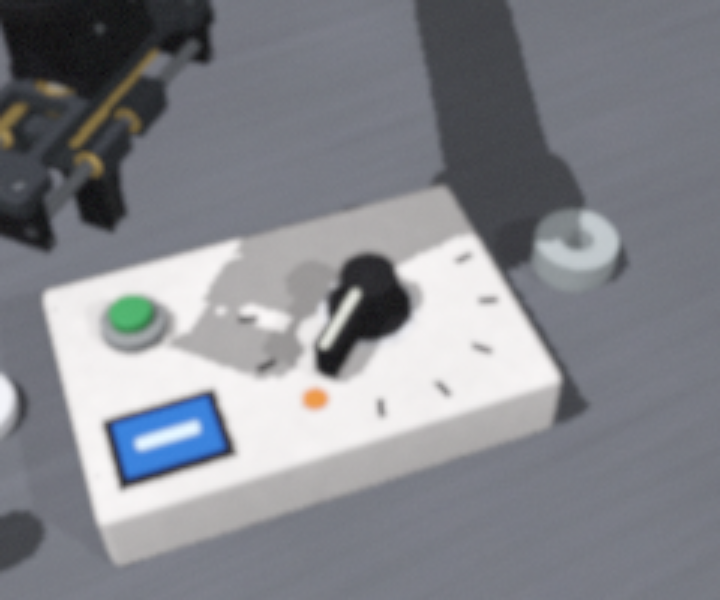

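The lever now points at the orange dot (315,398), and both views give about −53°. Next I press the button.

```bash
python3 -m creep '{"translation":[[0.01,0,0.32],[0.01,0,0.32],[0.01,0,0.32],[0,0,0]],"turn":[[0,0,0],[0,0,0],[0,0,0],[0,0,0]],"grip":[0,0,0,0]}'
python3 -m creep '{"translation":[[0,0,0.1],[0,0,0.06],[0,0,0.04],[0,0,0]],"turn":[[0,0,0],[0,0,0],[0,0,0],[0,0,0]],"grip":[0,0,0,0]}'
```

```text
time_s: 11.1
tool_pos: [0.5094, -0.1355, 0.0909]
tool_rot: [-179.8, 0.1, 39.3]
force: [-0.2, 0.7, 0.3]
grip_width: 0.0003
grasp_force: 0.0
time_s: 11.6
tool_pos: [0.511, -0.1374, 0.0778]
tool_rot: [179.9, -0.1, 39.1]
force: [1.7, 2.7, 5.2]
grip_width: 0.0003
grasp_force: 2.0
```

```bash
python3 -m creep '{"translation":[[0,0,0.04],[0,0,0.03],[0,0,0]],"turn":[[0,0,0],[0,0,0],[0,0,0]],"grip":[0,0,0]}'
```

```text
time_s: 11.98
tool_pos: [0.5113, -0.1374, 0.076]
tool_rot: [179.9, -0.1, 39.1]
force: [-9.2, 4.2, 27.7]
grip_width: 0.0007
grasp_force: 14.3
```

The force rose to 28 N at z = 0.076, so the button is on its stop. I lift off and check.

```bash
python3 -m creep '{"translation":[[0,0,-0.2],[0,0,-0.5],[0,0,-0.6],[0,0,0],[0,0,0]],"turn":[[0,0,0],[0,0,0],[0,0,0],[0,0,0],[0,0,0]],"grip":[0,0,0,0,0]}'
python3 - <<'E'
from h import *; from cell import env
for n in("scene","top"):
    c=env.read_camera(n); c0=dict(np.load(n+"0.npz")); print(n,lever(c,AX,0))
    if n=="scene":
        for k in (c0,c): print(blobs(k,(45,90,50),(85,255,255),(205,395,155,290))[:1], blobs(k,(0,150,100),(8,255,255),(150,215,250,300))[:1])
print(env.sign_off())
E
```

```text
time_s: 12.6
tool_pos: [0.5092, -0.1381, 0.1746]
tool_rot: [-180.0, 0.1, 39.1]
force: [-0.9, 0.9, -0.0]
grip_width: 0.0003
grasp_force: 0.0
scene (np.int64(193), np.float64(-52.832138697682105))
[(131, array([243.32061069, 204.36641221]))] [(389, array([179.64267352, 273.31876607]))]
[(130, array([243.31538462, 204.32307692]))] [(386, array([179.6373057 , 273.33419689]))]
top (np.int64(120), np.float64(-53.705232763236864))
the job is handed in; nothing more can be done
None
```

The job is handed in: the selector rests on the orange mark, the start button was pressed to its stop and sprang back, and the robot touches nothing; I checked the jar (unmoved) but did not re-measure the ring and test block, and no verdict came back.

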